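# Set the pour-over stand one hole higher for the tall mug

## Robot

A 6-joint arm with a two-finger parallel gripper is mounted at the origin on a cart in front of the work surface, level with it; the furniture and walls round the work are solid. World frame = base frame: x ahead of the robot, y to its left, z up, the work surface at z = 0. Lengths are in m, angles in degrees, forces in N, time in s.
With the tool pointing down it reaches from about 0.375 to 0.9 m from the base axis. Payload 3.1 kg.
Tool frame: the origin (TCP) lies between the finger pads, 19 mm behind the fingertips; this is the grasp point; z points along the fingers, y is the line along which they close (so a half turn about z gives the same grasp; the last joint's range is limited). The gripper opens to 87 mm and grips with 3 to 60 N. Pads are 19 mm wide; open, the fingers measure 117 mm over their backs; the gripper's body (75 mm by 190 mm) begins 51 mm behind the grasp point.
Start: joints at [-77.722, 30.224, 82.088, -0, 67.689, -10.227], TCP at [0.239, -0.577, 0.241] pointing down, gripper open.
Joint ranges: [-176.69, 176.69], [-43.24, 126.21], [12.49, 139.97], [-82, 262], [0, 151.66], [-163.58, 163.58]. Speed limits (degrees/s): [159.86, 159.86, 180, 180, 180, 180].

## Interface

Orientations are given as a 3x3 rotation matrix whose columns are the frame's x, y, z axes.
In Python, from rig import bot gives the robot as it stands.
- The arm moves only by the tool steer_hand, called as name(argument=value, ...), one argument or row to a line, values as JSON. Schema: {"type":"object","properties":{"motion":{"type":"array","items":{"type":"object","properties":{"sx":{"type":"number"},"sy":{"type":"number"},"sz":{"type":"number"},"drx":{"type":"number"},"dry":{"type":"number"},"drz":{"type":"number"},"finger_gap":{"type":"number"}},"additionalProperties":false,"required":["finger_gap"]},"minItems":1,"maxItems":20},"only":{"type":"string"},"quiet":{"type":"boolean"},"lines":{"type":"string"}},"required":["motion"],"additionalProperties":false}. motion is a list of rows, 1 to 20 of them, each an object with the fields sx, sy, sz (the shift in m), drx, dry, drz (a rotation vector in degrees), finger_gap (the opening from 0.0 (shut) to 1.0 (fully open)); a field left out counts as zero (the opening has to be given); each row is the pose to reach, as a shift and turn from the pose commanded when the call began, along the tool's axes at that moment; what a row does not reach only later rows make up. A row lasts 1/10 s, in which the tool goes at most 0.05 m and 8.59 degrees, less where a joint would pass 70% of its speed; a pose out of reach is approached as far as the arm can. The fingers move at their own pace and stop on an object; the grip force is fixed at half the most. Time passes only in rows, so rows that do not move let the fingers close. The tool returns the time, the measured TCP pose, the force, the opening and the grip force at its end. only (a regular expression) keeps the lines of the reply that match it, lines (a string "A,B") keeps lines A to B, and quiet returns only ok. Input that does not fit is refused with a message, and nothing moves.
- bot.read_state(): the state, without advancing time (a new reading comes with each control period).
- bot.capture(name): name is "side" or "top"; returns a dict with "color" (400x640x3 uint8, red, green, blue), "K" (3x3 intrinsics, pixels), "view" (4x4, takes a point from world to camera coordinates). Camera axes: x right, y up, looking along -z (the intrinsics and any distortion apply to the point x, -y, -z); pixel columns grow to the right and rows downward; lengths in m; the calibration is good to about 2 mm. A picture is of the moment at which its call begins. There is no depth.
- bot.hand_in(): hands the job in; it is judged then, once.
The state is a dict: "time_s": time; "joint_positions": joint angles; "qvel": joint speeds; "tau": joint torques, N m; "position": TCP position; "tcp_rot": TCP orientation; "force": force on the tool from outside, world axes, zero at the start; "moment": the same for the moment, N m; "opening": opening from 0.0 (shut) to 1.0 (fully open); "grasp_force": force on a finger pad.
Only numpy, scipy, OpenCV 4.12 (cv2) and the standard library are available. Lean on these libraries where they do the work, as an engineer would, in place of code of your own. Each camera call takes 0.05 s, during which the arm holds its last target. There are 200 camera calls.

## Task

The coffee dripper stands too low for the tall mug. Press the spring pin in the stand's post flush, slide the tube up past it until the pin snaps out in the next hole (that one, no higher), and then stand the tall mug upright on the drip plate, centred under the dripper. Do not knock against the stand, and leave the low cup, the canister, the jar and the spoon where they are.

Things in the scene. Friction and masses are not known exactly. Their poses are not given: they have to be found in the camera images.
- stand: Pour-over coffee stand, fixed. Origin: on the axis of its upright post, at the worktop; z up. Wooden base 150 (x) x 280 (y) x 10 mm, from y = -228 to +51 mm. A square steel tube slides up and down over a dark square post (21 mm) at the origin; an arm on the tube carries the dripper, 150 mm away along -y. Pin and holes are on the tube's +y face
- tube_cap (a point): Middle of the top of the tube's black cap (28 x 28 x 6 mm), 181 mm up as found. The tube: 26 x 26 mm outside, faces square to the stand's x and y, 2 mm wall, reaching 125 mm down from the cap; the arm's bracket (12 mm thick) sits on its -y face 72 to 102 mm below this point. Nothing is above: a gripper can come straight down over the cap and close along the stand's y
- tube (a joint): Rise of the tube with arm and dripper, m: 0 as found (pin in the top hole), 0.040 pin in the middle hole, 0.080 in the lowest; 1 to 2 mm of play in a hole. They weigh 0.42 kg: unlatched and let go they drop (stop at -0.008). Flush pin: some 10 N more start the slide, as the hole's edge cams the dome under the wall, which keeps it in until the next hole. Grip with 50 N or more
- pin (a joint): How far the spring pin is pressed in, m: 0 fully out (5 mm proud of the tube), 0.005 flush with the tube's face, 0.007 held under the tube's wall. About 2 N to start, 4.5 N flush. While it is out the tube is locked
- pin_tip (a point): Tip of the spring pin: brass dome 10 mm across in a 12 mm hole of the tube's +y face, pointing along the stand's +y, 151 mm above the worktop and, as found, 30 mm below the cap's top. It stays at this height; the tube slides past it. Two flat finger pads closing on pin and tube together (along y, 31 mm) press it flush and hold the tube at once
- spout (a point): Lower end of the dripper's spout, on the dripper's axis: 84 mm above the worktop as found, 124 mm one hole higher. Over it a wooden carrier board 150 (x) x 156 (y) x 8 mm (underside 4 mm higher) and a white cone dripper, rim 112 mm across and 73 mm higher than this point, with a handle loop reaching 74 mm out along the stand's +x
- drip_plate (a point): Middle of the slotted steel drip plate (106 mm across) on the wooden base, straight below the dripper, 10 mm above the worktop: where the mug's centre must come. 74 mm free below the spout as found, 114 mm one hole higher. The way in is free from the stand's -y end and from the robot's side
- tall_mug: The tall white mug, 91 mm high, 80 mm across, about 0.27 kg, loose. Origin: middle of its outline's underside (not of the round body); z up. The handle points along -y (outer end at y = -58 mm), the round body's axis is at y = +18 mm. Starts with the handle pointing roughly to the robot's right (world -y, within 0.4 rad), right of the stand
- mug_centre (a point): Middle of the underside of the tall mug's round body, on its axis
- mug_handle (a point): Where to pinch the tall mug's handle, 66 mm from its axis, 52 mm above its underside: upright loop about 15 mm wide here, wider towards the mug, 9 to 84 mm up, sides facing the mug's +x and -x. Under the dripper a tool pointing straight down here would hit the carrier board: tilt it 35 to 45 degrees, its back end leaning away from the mug
- low_cup: A low, wide white cup with a handle, 90 x 117 x 58 mm; a bystander, left of the stand or behind it. Origin: middle of its outline's underside
- coffee_tin: A lidded canister, 90 x 90 x 115 mm, behind the stand; a bystander. Origin: middle of the underside
- jar: A round screw-top jar, 73 x 73 x 82 mm, behind the stand or left of it; a bystander. Origin: middle of the underside
- teaspoon: A spoon, 188 x 40 x 16 mm, lying to the far right; a bystander. Origin: middle of its outline's underside

How it is judged:
By the outcome, as a careful person would: the job done as asked, in the order asked, and still so for the second after the job is handed in, with the robot touching nothing.
It also fails if it takes over 51 s, if anything falls off the work surface, if the arm or the gripper's body presses on something with over 40 N, if the wrist force passes 120 N, or if a joint passes its speed limit or range.

## Working session

There is one attempt and no reset: what is moved stays moved. The work goes in short steps, Python scripts to look and compute and a tool call to move; the robot and the scene stay as the last step left them, time stands still between calls to the robot, and variables do not carry over. Pictures are saved under pics/ and viewed, at most 10 in all, crops included, and the job is handed in when it is done.

```bash
ls; mkdir -p pics; python3 - <<'E'
from rig import bot
import cv2,numpy as np
np.set_printoptions(precision=4,suppress=True)
for n in("side","top"):
    c=bot.capture(n); cv2.imwrite(f"pics/{n}0.png",c["color"][:,:,::-1]); np.savez(f"pics/{n}0.npz",**c); print(n,list(c),c["K"],c["view"])
s=bot.read_state();print(s)
E
```

```text
pics
rig.py
side ['color', 'K', 'view'] [[510.3636   0.     319.0077]
 [  0.     510.3636 203.3234]
 [  0.       0.       1.    ]] [[-0.2367 -0.9714  0.02    0.0872]
 [ 0.4455 -0.0902  0.8907 -0.4009]
 [-0.8634  0.2198  0.4541 -1.1499]
 [ 0.      0.      0.      1.    ]]
top ['color', 'K', 'view'] [[435.4881   0.     324.4323]
 [  0.     435.4881 198.8476]
 [  0.       0.       1.    ]] [[ 0.0238 -0.9997  0.0012 -0.0762]
 [ 0.9977  0.0238  0.0637 -0.6513]
 [-0.0637 -0.0003  0.998  -1.3935]
 [ 0.      0.      0.      1.    ]]
{'time_s': 0.1, 'joint_positions': array([-77.7224,  30.2747,  82.1493,  -0.0003,  67.6897, -10.2279]), 'qvel': array([ 0.0323, -0.0974, -0.2175,  0.0342,  0.1028,  0.0276]), 'tau': array([ -0.0005, -44.0986, -17.715 ,   0.0635,   0.0534,  -0.    ]), 'position': array([ 0.2391, -0.5768,  0.2404]), 'tcp_rot': array([[ 0.9238,  0.3828, -0.0004],
       [ 0.3828, -0.9238,  0.0019],
       [ 0.0003, -0.002 , -1.    ]]), 'force': array([ 0.3222, -0.7486,  0.6545]), 'moment': array([-0.0364,  0.0543, -0.0135]), 'grasp_force': 0.0, 'opening': 1.0014060845967387}
```

View pics/side0.png

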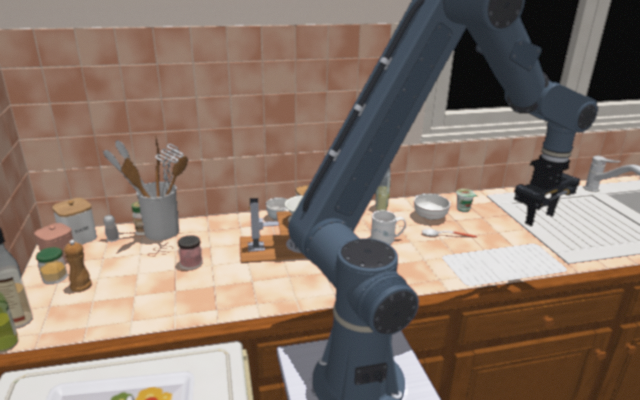

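View pics/top0.png

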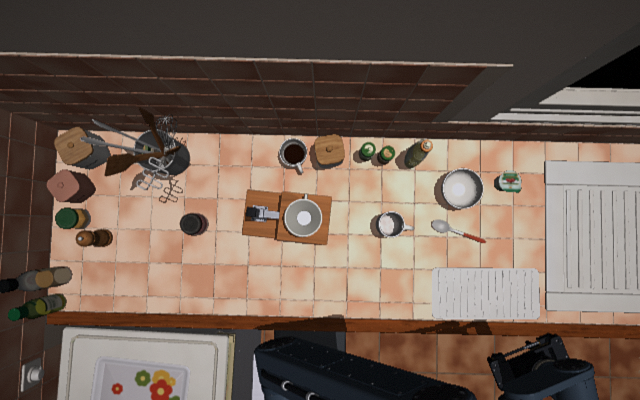

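The side view shows the stand's post at about (255,225), the mug at (384,227), and the arm hiding the dripper. The top view shows the cap at about (262,213), the dripper rim at (303,216), and the mug at (390,224) with its handle towards (407,230). I'll enlarge both.

```bash
cat > h.py <<'E'
import numpy as np,cv2
np.set_printoptions(precision=4,suppress=True)
def ray(c,u,v):
    V=c["view"];R=V[:3,:3];K=c["K"]
    d=R.T@np.array([(u-K[0,2])/K[0,0],-(v-K[1,2])/K[1,1],-1]);return -R.T@V[:3,3],d
def onz(c,u,v,z):
    o,d=ray(c,u,v);return o+d*(z-o[2])/d[2]
def proj(c,p):
    V=c["view"];q=V[:3,:3]@np.asarray(p)+V[:3,3];K=c["K"]
    return np.array([K[0,0]*q[0]/-q[2]+K[0,2],K[1,1]*-q[1]/-q[2]+K[1,2]])
E
python3 - <<'E'
from h import *
t=cv2.imread("pics/top0.png");s=cv2.imread("pics/side0.png")
a=cv2.resize(t[180:255,235:425],None,fx=4.2,fy=4.2,interpolation=cv2.INTER_CUBIC)
b=cv2.resize(s[190:265,235:425],None,fx=4.2,fy=4.2,interpolation=cv2.INTER_CUBIC)[:280]
a=a[:280];cv2.imwrite("pics/crop0.png",np.vstack([a[:,:796],b[:,:796]]))
E
```

```text
(no output)
```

View pics/crop0.png

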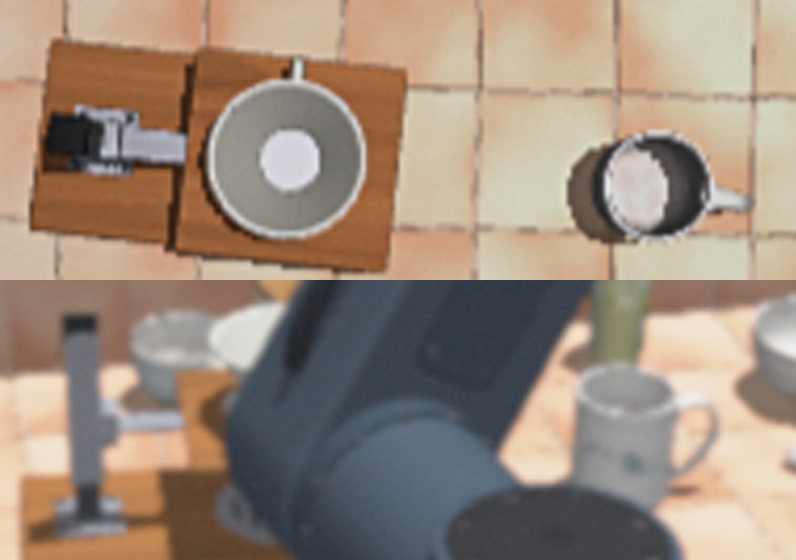

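The top crop shows the dripper rim centred at crop (286,158), full-frame (303.2,217.7). The board's corners are at crop (195,48), (405,70), (385,271), the cap is at crop (~75,135), and the mug rim is near crop (655,185) with the handle end at (750,203). I'll measure these with masks.

```bash
python3 - <<'E'
from h import *
c=dict(np.load("pics/top0.npz"));s=dict(np.load("pics/side0.npz"))
f=lambda x,y:(235+(x+.5)/4.2-.5,180+(y+.5)/4.2-.5)
print("cam",ray(c,0,0)[0],ray(s,0,0)[0])
im=c["color"].astype(int);hsv=cv2.cvtColor(c["color"],cv2.COLOR_RGB2HSV)
# board corners z=.096, base corners z=.01
B=np.array([onz(c,*f(*p),.096)[:2] for p in [(195,48),(405,70),(385,271)]])
print("board",B, "centre",(B[0]+B[2])/2,"sizes",np.linalg.norm(np.diff(B,axis=0),axis=1))
e=B[1]-B[0];g=B[1]-B[2]
print("yaw (stand -y from e)",np.degrees(np.arctan2(e[0],-e[1])),"from x edge",np.degrees(np.arctan2(g[1],g[0])))
b=np.array([onz(c,*f(*p),.01)[:2] for p in [(52,40),(30,230)]]);print("base corners",b,np.linalg.norm(b[0]-b[1]),np.degrees(np.arctan2(*(b[0]-b[1])[::-1])))
print("rim", onz(c,*f(286.5,158.5),.157), "radius", 79.5/4.2*(1.3935-.157+.04)/435)
# cap: dark
m=((im.max(2)<60)).astype(np.uint8);m[:, :240]=0;m[:,290:]=0;m[:195]=0;m[235:]=0
n,l,st,ce=cv2.connectedComponentsWithStats(m)
for i in range(1,n):
    if st[i,4]>8: print("dark",st[i],ce[i],onz(c,*ce[i],.181))
for v in range(203,222): print(v,im[v,243:262].max(1))
# side: cap
ms=s["color"].astype(int).max(2)
print("side");
for v in range(262-70,206): print(v,ms[v,246:264])
E
```

```text
cam [ 0.5629 -0.0611  1.4322] [-0.7936  0.3013  0.8775]
board [[ 0.669   0.0733]
 [ 0.6566 -0.0809]
 [ 0.5097 -0.0697]] centre [0.5894 0.0018] sizes [0.1547 0.1473]
yaw (stand -y from e) -4.628752672069357 from x edge -4.36203108445385
base corners [[0.6795 0.1937]
 [0.5314 0.2055]] 0.14854272009375957 -4.578380049919466
rim [0.5885 0.0012 0.157 ] radius 0.055545566502463055
dark [246 207  13  14 122] [251.8361 212.5082] [0.5985 0.1468 0.181 ]
203 [211 204 124 138 143 142 141 142 143 144 145 143 144 145 148 147 149 146
 147]
204 [210 206 125 143 146 144 143 144 146 143 148 146 145 146 146 144 149 145
 145]
205 [209 207 134 152 145 146 149 149 148 151 175 162 144 145 137 121 128 127
 124]
206 [210 207 139 150 108 108 125 127 126 139 178 129 128 160 158 148 151 160
 158]
207 [211 206 149 126  53  49  66  68  67  76  95  54  87 151 179 179 179 181
 181]
208 [208 184 148 112  31  30  30  31  29  29  37  31  43  82 119 127 154 155
 121]
209 [208 165 144  89  30  32  32  33  32  31  36  36  37  33  51  62 101 163
 151]
210 [206 149 148  54  26  32  33  35  35  35  35  39  34  35  46  44  7
[... 1321 characters left out ...]
97 [150 151 148 142 132 129 130 128 129 130 129 131 138 148 147 147 145 143]
198 [153 150 145 125  99  88  86  87  86  86  87  97 123 141 148 147 146 143]
199 [151 151 142 116  78  50  49  50  49  48  47  75 116 139 146 146 146 143]
200 [150 150 144 114  74  45  44  44  47  44  47  73 112 139 147 145 145 143]
201 [151 152 142 115  76  50  52  53  57  55  55  75 115 138 146 145 145 144]
202 [149 148 142 117  81  68  73  80  85  86  83  91 120 141 148 145 143 142]
203 [148 150 141 118  93  94 100 110 115 113 110 110 126 140 144 144 141 141]
204 [147 148 142 122 103 110 116 117 121 120 119 117 130 141 144 145 142 142]
205 [145 146 142 126 114 117 117 119 120 120 120 115 129 140 143 141 142 141]
```

```bash
cat >> h.py <<'E'
from scipy.spatial.transform import Rotation as Ro
def delta(p,R,cmd=None):
    from rig import bot
    s=bot.read_state();p0,R0=(s["position"],s["tcp_rot"]) if cmd is None else cmd
    print("d",R0.T@(np.asarray(p)-p0),"rv",Ro.from_matrix(R0.T@R).as_rotvec(degrees=True))
YAW=-4.5
def down(yaw): # tool x along stand x
    a=np.radians(yaw);x=np.array([np.cos(a),np.sin(a),0]);z=np.array([0,0,-1.]);return np.c_[x,np.cross(z,x),z]
E
python3 - <<'E'
from h import *
c=dict(np.load("pics/top0.npz"));s=dict(np.load("pics/side0.npz"))
print("cap proj",proj(c,[.6006,.1504,.181]),"want 251,211.7; side",proj(s,[.6006,.1504,.181]),"want 253.6,~198.5")
f=lambda x,y,r:(235+(x+.5)/4.2-.5,r+(y+.5)/4.2-.5)
print("mug top",onz(c,*f(657,186,180),.091),"side",onz(s,*f(624,104,190),.091))
h=onz(c,*f(750,204,180),.05);print("handle end",h)
delta([.6006,.1504,.30],down(YAW))
E
```

```text
cap proj [250.6132 211.7362] want 251,211.7; side [254.1153 198.6138] want 253.6,~198.5
mug top [ 0.5762 -0.2673  0.091 ] side [ 0.5827 -0.2667  0.091 ]
handle end [ 0.5647 -0.344   0.05  ]
d [ 0.6123 -0.5335 -0.0584] rv [-0.1146  0.0068 27.0056]
```

steer_hand(
  motion=[
    {"sz":-0.05, "finger_gap":1},
    {"sx":0.61, "sy":-0.53, "sz":-0.06, "drz":27, "finger_gap":1},
    {"sx":0.61, "sy":-0.53, "sz":-0.06, "drz":27, "finger_gap":1},
    {"sx":0.61, "sy":-0.53, "sz":-0.06, "drz":27, "finger_gap":1},
    {"sx":0.61, "sy":-0.53, "sz":-0.06, "drz":27, "finger_gap":1},
    {"sx":0.61, "sy":-0.53, "sz":-0.06, "drz":27, "finger_gap":1},
    {"sx":0.61, "sy":-0.53, "sz":-0.06, "drz":27, "finger_gap":1},
    {"sx":0.61, "sy":-0.53, "sz":-0.06, "drz":27, "finger_gap":1},
    {"sx":0.61, "sy":-0.53, "sz":-0.06, "drz":27, "finger_gap":1},
    {"sx":0.61, "sy":-0.53, "sz":-0.06, "drz":27, "finger_gap":1},
    {"sx":0.61, "sy":-0.53, "sz":-0.06, "drz":27, "finger_gap":1},
    {"sx":0.61, "sy":-0.53, "sz":-0.06, "drz":27, "finger_gap":1},
    {"sx":0.61, "sy":-0.53, "sz":-0.06, "drz":27, "finger_gap":1},
    {"sx":0.61, "sy":-0.53, "sz":-0.06, "drz":27, "finger_gap":1},
    {"sx":0.612, "sy":-0.5335, "sz":-0.06, "drz":27, "finger_gap":1},
    {"sx":0.612, "sy":-0.5335, "sz":-0.06, "drz":27, "finger_gap":1},
    {"sx":0.612, "sy":-0.5335, "sz":-0.06, "drz":27, "finger_gap":1},
    {"sx":0.612, "sy":-0.5335, "sz":-0.06, "drz":27, "finger_gap":1},
    {"sx":0.612, "sy":-0.5335, "sz":-0.06, "drz":27, "finger_gap":1},
    {"sx":0.612, "sy":-0.5335, "sz":-0.06, "drz":27, "finger_gap":1},
  ],
)

```text
time_s: 2.1
position: [0.5995, 0.1489, 0.3006]
tcp_rot: [[0.997, -0.078, -0.002], [-0.078, -0.997, -0.001], [-0.002, 0.001, -1.0]]
force: [0.4, -0.0, -0.3]
opening: 1.0
grasp_force: 0.0
```

```bash
python3 - <<'E'
from h import *
from rig import bot
delta([.6006,.1504,.155],down(YAW))
ims=[]
for n in("side","top"):
    c=bot.capture(n);np.savez(f"pics/{n}1.npz",**c)
    ims.append(c["color"][:,:,::-1])
a=cv2.resize(ims[0][120:270,200:430],None,fx=3,fy=3,interpolation=cv2.INTER_CUBIC)[:300,:640]
b=cv2.resize(ims[1][170:270,235:425],None,fx=3,fy=3,interpolation=cv2.INTER_CUBIC)
b=cv2.copyMakeBorder(b,0,0,0,640-b.shape[1],cv2.BORDER_CONSTANT)
a=cv2.resize(ims[0][165:265,200:413],None,fx=3,fy=3,interpolation=cv2.INTER_CUBIC);a=cv2.copyMakeBorder(a,0,0,0,640-a.shape[1],cv2.BORDER_CONSTANT)
cv2.imwrite("pics/crop1.png",np.vstack([a,b]))
E
```

```text
d [ 0.0012 -0.0018  0.1456] rv [0.0691 0.1177 0.0049]
```

View pics/crop1.png

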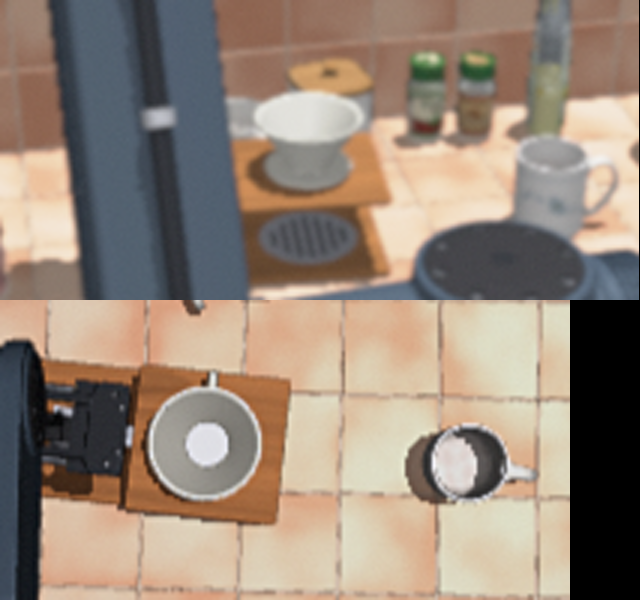

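The side crop shows the whole dripper: rim centre at crop (309,122), drip plate ellipse at (308,237), mug rim at about (554,155). The gripper is above the tube. I'll check the plate and rim in the side view, then descend.

```bash
python3 - <<'E'
from h import *
s=dict(np.load("pics/side1.npz"))
f=lambda x,y:(200+(x+.5)/3-.5,165+(y+.5)/3-.5)
p=np.array([.6006,.1504])-.15*np.array([.0785,.997]);print(p)
print("plate",onz(s,*f(308,237),.010),"rim",onz(s,*f(309,121),.157))
E
```

```text
[0.5888 0.0009]
plate [0.5872 0.0024 0.01  ] rim [0.5753 0.0047 0.157 ]
```

steer_hand(
  motion=[
    {"sx":0.001, "sy":-0.001, "sz":0.04, "finger_gap":1},
    {"sx":0.001, "sy":-0.0015, "sz":0.07, "finger_gap":1},
    {"sx":0.001, "sy":-0.0015, "sz":0.09, "finger_gap":1},
    {"sx":0.001, "sy":-0.0015, "sz":0.11, "finger_gap":1},
    {"sx":0.001, "sy":-0.0015, "sz":0.13, "finger_gap":1},
    {"sx":0.001, "sy":-0.0015, "sz":0.149, "finger_gap":1},
    {"sx":0.001, "sy":-0.0015, "sz":0.149, "finger_gap":1},
    {"sx":0.001, "sy":-0.0015, "sz":0.149, "finger_gap":1},
  ],
)

```text
time_s: 3.0
position: [0.6015, 0.1499, 0.1526]
tcp_rot: [[0.997, -0.08, -0.0], [-0.08, -0.997, -0.0], [-0.0, 0.0, -1.0]]
force: [0.3, 0.3, 0.6]
opening: 1.002
grasp_force: 0.0
```

steer_hand(
  motion=[
    {"finger_gap":0.4},
    {"finger_gap":0.4},
    {"finger_gap":0.4},
    {"finger_gap":0.4},
    {"finger_gap":0.4},
  ],
)

```text
time_s: 3.5
position: [0.6016, 0.1513, 0.1525]
tcp_rot: [[0.997, -0.078, 0.0], [-0.078, -0.997, 0.0], [0.0, -0.0, -1.0]]
force: [0.5, 0.0, -0.0]
opening: 0.629
grasp_force: 0.0
```

steer_hand(
  motion=[
    {"finger_gap":0},
    {"finger_gap":0},
    {"finger_gap":0},
    {"finger_gap":0},
    {"finger_gap":0},
    {"finger_gap":0},
  ],
)

```text
time_s: 4.1
position: [0.6016, 0.152, 0.1521]
tcp_rot: [[0.997, -0.079, 0.0], [-0.079, -0.997, 0.001], [-0.0, -0.001, -1.0]]
force: [0.7, 5.1, -1.3]
opening: 0.316
grasp_force: 30.0
```

steer_hand(
  motion=[
    {"sy":-0.001, "finger_gap":0},
    {"sy":-0.0015, "finger_gap":0},
    {"sy":-0.0015, "finger_gap":0},
  ],
)

```text
time_s: 4.4
position: [0.6015, 0.152, 0.1521]
tcp_rot: [[0.997, -0.078, -0.001], [-0.078, -0.997, -0.001], [-0.001, 0.001, -1.0]]
force: [1.6, -0.4, -1.7]
opening: 0.308
grasp_force: 30.0
```

steer_hand(
  motion=[
    {"sz":-0.001, "finger_gap":0},
    {"sz":-0.002, "finger_gap":0},
    {"sz":-0.003, "finger_gap":0},
    {"sz":-0.004, "finger_gap":0},
    {"sz":-0.006, "finger_gap":0},
    {"sz":-0.006, "finger_gap":0},
  ],
)

```text
time_s: 5.0
position: [0.6014, 0.152, 0.1567]
tcp_rot: [[0.997, -0.078, -0.001], [-0.078, -0.997, -0.001], [-0.001, 0.001, -1.0]]
force: [4.3, -4.2, -16.4]
opening: 0.314
grasp_force: 30.0
```

steer_hand(
  motion=[
    {"sz":-0.002, "finger_gap":0},
    {"sz":-0.004, "finger_gap":0},
    {"sz":-0.006, "finger_gap":0},
    {"sz":-0.006, "finger_gap":0},
  ],
)

```text
time_s: 5.4
position: [0.6015, 0.152, 0.1648]
tcp_rot: [[0.997, -0.078, -0.001], [-0.078, -0.997, -0.001], [-0.001, 0.001, -1.0]]
force: [0.1, -3.9, -3.9]
opening: 0.315
grasp_force: 30.0
```

```bash
python3 - <<'E'
from h import *
from rig import bot
c=bot.capture("side");np.savez("pics/side2.npz",**c)
p=np.array([.5888,.0009]);s=dict(np.load("pics/side1.npz"))
print("expected rim shift px/m",(proj(c,[*p,.197])-proj(c,[*p,.157]))/.04)
a=s["color"][185:240,280:325];t=cv2.cvtColor(s["color"][192:236,284:322],cv2.COLOR_RGB2GRAY)
g=cv2.cvtColor(c["color"],cv2.COLOR_RGB2GRAY)[160:250,270:340]
_,v,_,l=cv2.minMaxLoc(cv2.matchTemplate(g,t,cv2.TM_CCOEFF_NORMED));print(v,l[0]+270-284,l[1]+160-192)
E
```

```text
expected rim shift px/m [   1.8651 -289.9124]
0.9087520241737366 0 -4
```

steer_hand(
  motion=[
    {"sz":-0.004, "finger_gap":0},
    {"sz":-0.008, "finger_gap":0},
    {"sz":-0.012, "finger_gap":0},
    {"sz":-0.016, "finger_gap":0},
    {"sz":-0.02, "finger_gap":0},
    {"sz":-0.023, "finger_gap":0},
    {"sz":-0.025, "finger_gap":0},
    {"sz":-0.025, "finger_gap":0},
  ],
)

```text
time_s: 6.25
position: [0.6016, 0.152, 0.1912]
tcp_rot: [[0.997, -0.078, 0.001], [-0.078, -0.997, -0.001], [0.001, 0.001, -1.0]]
force: [-1.3, -5.8, 1.5]
opening: 0.313
grasp_force: 30.0
```

steer_hand(
  motion=[
    {"sz":-0.0005, "finger_gap":0},
    {"sz":-0.001, "finger_gap":0},
    {"sz":-0.0015, "finger_gap":0},
    {"sz":-0.002, "finger_gap":0},
    {"sz":-0.0025, "finger_gap":0},
    {"sz":-0.0025, "finger_gap":0},
  ],
)

```text
time_s: 6.85
position: [0.6015, 0.152, 0.193]
tcp_rot: [[0.997, -0.078, 0.001], [-0.078, -0.997, -0.001], [0.001, 0.001, -1.0]]
force: [-0.0, -4.0, -4.4]
opening: 0.315
grasp_force: 30.0
```

steer_hand(
  motion=[
    {"sz":-0.0005, "finger_gap":0},
    {"sz":-0.001, "finger_gap":0},
    {"sz":-0.001, "finger_gap":0},
  ],
)

```text
time_s: 7.15
position: [0.6015, 0.152, 0.1939]
tcp_rot: [[0.997, -0.078, 0.001], [-0.078, -0.997, -0.001], [0.001, 0.001, -1.0]]
force: [0.7, -4.4, -3.9]
opening: 0.319
grasp_force: 30.0
```

steer_hand(
  motion=[
    {"sz":-0.0005, "finger_gap":0},
    {"sz":-0.001, "finger_gap":0},
    {"sz":-0.001, "finger_gap":0},
  ],
)

```text
time_s: 7.45
position: [0.6016, 0.152, 0.1949]
tcp_rot: [[0.997, -0.078, 0.001], [-0.078, -0.997, -0.001], [0.001, 0.001, -1.0]]
force: [0.2, -4.6, -4.2]
opening: 0.317
grasp_force: 30.0
```

```bash
cat > rise.py <<'E'
from h import *
from rig import bot
c=bot.capture("side");np.savez("pics/side3.npz",**c)
s=dict(np.load("pics/side1.npz"))
G=lambda k:cv2.resize(cv2.cvtColor(k["color"],cv2.COLOR_RGB2GRAY),None,fx=8,fy=8,interpolation=cv2.INTER_CUBIC)
a,b=G(s),G(c)
t=a[194*8:226*8,288*8:319*8]   # dripper cone
_,v,_,l=cv2.minMaxLoc(cv2.matchTemplate(b[165*8:235*8,280*8:330*8],t,cv2.TM_CCOEFF_NORMED))
d=(l[1]/8+165-194);u=l[0]/8+280-288
f=lambda h:proj(c,[.5888,.0009,.14+h])-proj(c,[.5888,.0009,.14])
from scipy.optimize import brentq
print("match",v,u,d,"rise",brentq(lambda h:f(h)[1]-d,-.05,.15))
E
python3 rise.py; python3 - <<'E'
from h import *
c=dict(np.load("pics/side3.npz"))
cv2.imwrite("pics/crop3.png",cv2.resize(c["color"][110:260,200:340,::-1],None,fx=4,fy=4,interpolation=cv2.INTER_CUBIC))
E
```

```text
match 0.9664684534072876 -0.125 -12.125 rise 0.04220641717193013
```

View pics/crop3.png

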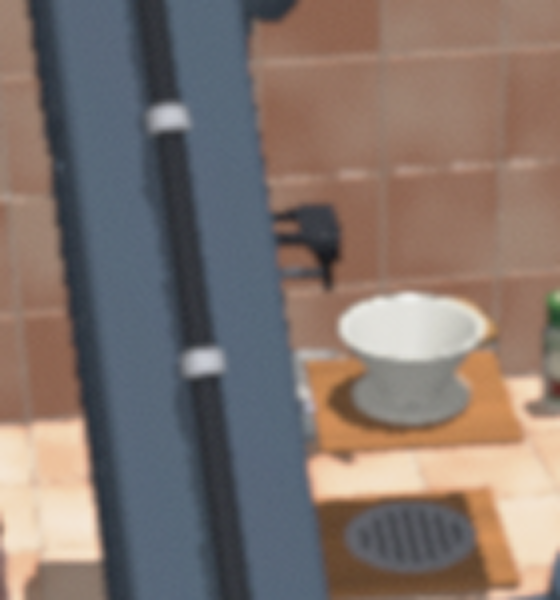

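The crop shows the dripper raised about 42 mm and level, rim at crop (412,335), above the plate at (410,537). The force doesn't show whether the pin latched, so I'll lower gently to feel for it.

steer_hand(
  motion=[
    {"sz":0.0005, "finger_gap":0},
    {"sz":0.001, "finger_gap":0},
    {"sz":0.0015, "finger_gap":0},
    {"sz":0.002, "finger_gap":0},
    {"sz":0.002, "finger_gap":0},
  ],
)

```text
time_s: 8.0
position: [0.6015, 0.152, 0.1931]
tcp_rot: [[0.997, -0.078, 0.001], [-0.078, -0.997, -0.001], [0.001, 0.001, -1.0]]
force: [-0.2, -4.7, -4.5]
opening: 0.319
grasp_force: 30.0
```

steer_hand(
  motion=[
    {"sz":0.0005, "finger_gap":0},
    {"sz":0.001, "finger_gap":0},
    {"sz":0.0015, "finger_gap":0},
    {"sz":0.0015, "finger_gap":0},
  ],
)

```text
time_s: 8.4
position: [0.6016, 0.152, 0.1923]
tcp_rot: [[0.997, -0.078, 0.001], [-0.078, -0.997, -0.001], [0.001, 0.001, -1.0]]
force: [-0.6, -4.8, -1.0]
opening: 0.315
grasp_force: 30.0
```

steer_hand(
  motion=[
    {"sz":0.0005, "finger_gap":0},
    {"sz":0.001, "finger_gap":0},
    {"sz":0.001, "finger_gap":0},
  ],
)

```text
time_s: 8.7
position: [0.6016, 0.1521, 0.192]
tcp_rot: [[0.997, -0.078, 0.001], [-0.078, -0.997, -0.001], [0.001, 0.001, -1.0]]
force: [-1.6, -6.1, 2.5]
opening: 0.311
grasp_force: 30.0
```

```bash
python3 rise.py
```

```text
match 0.9685627818107605 0.125 -11.375 rise 0.03962517149082503
```

steer_hand(
  motion=[
    {"sz":0.001, "finger_gap":0},
    {"sz":0.002, "finger_gap":0},
    {"sz":0.002, "finger_gap":0},
  ],
)

```text
time_s: 9.05
position: [0.6017, 0.1521, 0.1915]
tcp_rot: [[0.997, -0.078, 0.002], [-0.078, -0.997, -0.001], [0.002, 0.001, -1.0]]
force: [-4.7, -6.0, 8.7]
opening: 0.319
grasp_force: 30.0
```

steer_hand(
  motion=[
    {"sz":-0.0015, "finger_gap":0},
    {"sz":-0.0025, "finger_gap":0},
    {"sz":-0.0025, "finger_gap":0},
  ],
)

```text
time_s: 9.35
position: [0.6016, 0.152, 0.1922]
tcp_rot: [[0.997, -0.078, 0.001], [-0.078, -0.997, -0.001], [0.001, 0.001, -1.0]]
force: [-0.9, -5.2, 0.8]
opening: 0.313
grasp_force: 30.0
```

Pushing down 9 N moved nothing, so the pin has latched. Now I'll release and rise clear.

steer_hand(
  motion=[
    {"sy":0.0015, "finger_gap":0},
    {"sy":0.0015, "finger_gap":0.5},
    {"sy":0.0015, "finger_gap":1},
    {"sy":0.0015, "finger_gap":1},
    {"sy":0.0015, "finger_gap":1},
    {"sy":0.0015, "finger_gap":1},
    {"sy":0.0015, "finger_gap":1},
    {"sy":0.0015, "finger_gap":1},
  ],
)

```text
time_s: 10.15
position: [0.6015, 0.1512, 0.1896]
tcp_rot: [[0.997, -0.078, -0.0], [-0.078, -0.997, 0.0], [-0.0, -0.0, -1.0]]
force: [-1.2, 1.2, 0.7]
opening: 0.871
grasp_force: 0.0
```

steer_hand(
  motion=[
    {"sz":-0.02, "finger_gap":1},
    {"sz":-0.05, "finger_gap":1},
    {"sz":-0.1, "finger_gap":1},
    {"sz":-0.13, "finger_gap":1},
    {"sz":-0.13, "finger_gap":1},
  ],
)

```text
time_s: 10.65
position: [0.6045, 0.1515, 0.3258]
tcp_rot: [[0.997, -0.078, 0.012], [-0.078, -0.997, 0.001], [0.012, -0.002, -1.0]]
force: [-0.1, -0.8, 0.2]
opening: 0.998
grasp_force: 0.0
```

```bash
python3 rise.py
```

```text
match 0.9692260026931763 0.0 -11.375 rise 0.03962517149082503
```

```bash
python3 - <<'E'
from h import *
from rig import bot
def run(c,x0,y0,x1,y1,lab):
    im=cv2.resize(c["color"][y0:y1,x0:x1],None,fx=8,fy=8,interpolation=cv2.INTER_CUBIC)
    h=cv2.cvtColor(im,cv2.COLOR_RGB2HSV);m=(h[:,:,1]<55).astype(np.uint8)
    n,l,st,ce=cv2.connectedComponentsWithStats(m);i=1+np.argmax(st[1:,4]);m=(l==i).astype(np.uint8)
    cs,_=cv2.findContours(m,cv2.RETR_EXTERNAL,cv2.CHAIN_APPROX_NONE);f=np.zeros_like(m);cv2.drawContours(f,cs,-1,1,-1)
    o=cv2.morphologyEx(f,cv2.MORPH_OPEN,cv2.getStructuringElement(cv2.MORPH_ELLIPSE,(81,81)))
    cv2.imwrite(f"pics/m_{lab}.png",np.hstack([f,o])*255)
    return f,o,lambda u,v:(x0+(u+.5)/8-.5,y0+(v+.5)/8-.5)
c=bot.capture("top");np.savez("pics/top4.npz",**c)
f,o,g=run(c,370,200,425,250,"top")
cs,_=cv2.findContours(o,cv2.RETR_EXTERNAL,cv2.CHAIN_APPROX_NONE);e=cv2.fitEllipse(cs[0]);print(e,g(*e[0]))
C=onz(c,*g(*e[0]),.091);print("rim centre",C)
d=f.copy();d[cv2.dilate(o,np.ones((25,25)))>0]=0
n,l,st,ce=cv2.connectedComponentsWithStats(d);i=1+np.argmax(st[1:,4]);ys,xs=np.where(l==i)
H=onz(c,*g(*ce[i]),.07);k=xs>=np.percentile(xs,97);E=onz(c,*g(xs[k].mean(),ys[k].mean()),.06)
print("handle mid",H,"end",E,"dirs",[np.degrees(np.arctan2(*(q-C)[:2][::1])) for q in(H,E)])
s=dict(np.load("pics/side1.npz"));print("side proj of rim",proj(s,C), "base",proj(s,[C[0],C[1],0]))
a=cv2.resize(s["color"][195:255,350:430,::-1],None,fx=5,fy=5,interpolation=cv2.INTER_CUBIC)
b=cv2.resize(c["color"][195:255,350:430,::-1],None,fx=5,fy=5,interpolation=cv2.INTER_CUBIC)
cv2.imwrite("pics/mug.png",np.hstack([a,b]))
E
```

```text
((194.07659912109375, 262.2147216796875), (259.9107666015625, 373.7973937988281), 148.2751922607422) (393.8220748901367, 232.33934020996094)
rim centre [ 0.5505 -0.2762  0.091 ]
handle mid [ 0.5284 -0.3591  0.07  ] end [ 0.5291 -0.3685  0.06  ] dirs [np.float64(-165.03892782499608), np.float64(-166.92278253372288)]
side proj of rim [389.4418 218.7328] base [387.1637 242.892 ]
```

View pics/mug.png

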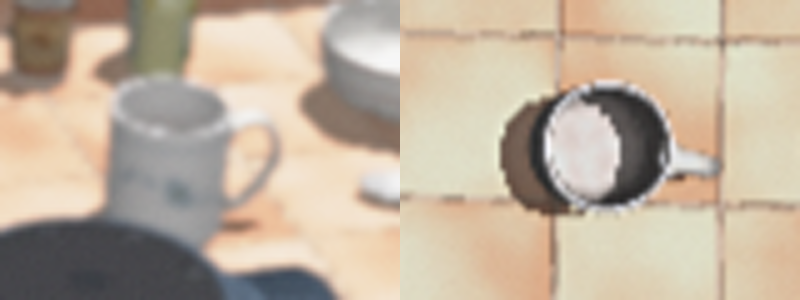

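The mask leaked onto the pale tiles, so I read it by eye instead. The top view's rim spans crop x 543–672 and y 80–208, centre (607,144), with the handle's end at (718,165). The side view's rim centre is at (171,106) and the handle's outer end at (279,150).

```bash
python3 - <<'E'
from h import *
c=dict(np.load("pics/top4.npz"));s=dict(np.load("pics/side1.npz"))
g=lambda u,v:(350+(u+.5)/5-.5,195+(v+.5)/5-.5)
C=onz(c,*g(207.5,144),.091);print("top",C,"side",onz(s,*g(171,106),.091))
for z in(.05,.06,.07):
  E=onz(c,*g(717-400,165),z);d=(E-C)[:2];print(z,E,np.linalg.norm(d),"angle from -y",np.degrees(np.arctan2(d[0],-d[1])))
o,d=ray(s,*g(279,150));
E=onz(s,*g(279,150),.052);print("side handle end",E)
gr=cv2.cvtColor(c["color"],cv2.COLOR_RGB2GRAY);print(gr[222:234,400:416])
E
```

```text
top [ 0.5777 -0.2675  0.091 ] side [ 0.573  -0.2652  0.091 ]
0.05 [ 0.5666 -0.3433  0.05  ] 0.07668434440913069 angle from -y -8.383831561873361
0.06 [ 0.5665 -0.3413  0.06  ] 0.07466839165078662 angle from -y -8.632285271437533
0.07 [ 0.5665 -0.3393  0.07  ] 0.07265392084364716 angle from -y -8.894521864057054
side handle end [ 0.5682 -0.3426  0.052 ]
[[ 51  49  54 100 213 191 187 188 186 188 184 186 184 155 160 205]
 [ 52  53  75 106 225 186 185 186 187 185 186 185 183 154 162 206]
 [ 49  53  87 111 229 197 175 182 186 183 182 184 184 153 163 208]
 [ 49  63 125 108 224 219 201 200 198 184 165 175 180 151 165 207]
 [ 49  78 167 107 215 228 221 219 218 210 195 188 164 139 162 209]
 [ 45  71 156 132 218 228 227 226 227 227 218 202 164 137 152 208]
 [ 47  55 115 202 220 211 212 215 218 218 212 201 169 140 146 210]
 [ 47  54 117 209 192 143 137 151 157 164 166 173 149 131 169 209]
 [ 48  83 192 149 120  83  89 158 164 164 144 156 150 142 185 210]
 [ 69 145 201 167 157 157 160 186 188 185 172 174 171 156 191 208]
 [129 202 194 189 187 185 187 187 185 184 184 184 182 157 194 207]
 [192 204 189 189 188 186 185 182 183 185 185 186 183 157 192 205]]
```

```bash
cat >> h.py <<'E'
def tilt(yaw,t): # tool closing along mug x, pointing towards mug +y and down, t from vertical
    a=np.radians(yaw);t=np.radians(t);mx=np.array([np.cos(a),np.sin(a),0]);my=np.array([-np.sin(a),np.cos(a),0])
    z=my*np.sin(t)-np.array([0,0,np.cos(t)]);return np.c_[np.cross(mx,z),mx,z]
def handle(axis,yaw,r,z):
    a=np.radians(yaw);return np.array([axis[0]+r*np.sin(a),axis[1]-r*np.cos(a),z])
E
python3 - <<'E'
from h import *
from rig import bot
print(bot.read_state()["joint_positions"])
R=tilt(-8.5,45);P=handle([.577,-.267],-8.5,.066,.050);Q=P-.12*R[:,2];print(P,Q)
W=Q.copy();W[2]=.33;delta(W,R)
E
```

```text
[ 3.8001 25.4896 77.2763  0.0016 77.1577 98.2913]
[ 0.5672 -0.3323  0.05  ] [ 0.5547 -0.4162  0.1349]
d [-0.0022  0.5693 -0.0098] rv [ 33.6656  35.9942 -81.1521]
```

steer_hand(
  motion=[
    {"sy":0.1, "sz":-0.03, "finger_gap":1},
    {"sy":0.2, "sz":-0.03, "finger_gap":1},
    {"sy":0.3, "sz":-0.03, "finger_gap":1},
    {"sy":0.3, "sz":-0.03, "finger_gap":1},
    {"sy":0.57, "sz":-0.01, "drx":33.7, "dry":36, "drz":-81.2, "finger_gap":1},
    {"sy":0.57, "sz":-0.01, "drx":33.7, "dry":36, "drz":-81.2, "finger_gap":1},
    {"sy":0.57, "sz":-0.01, "drx":33.7, "dry":36, "drz":-81.2, "finger_gap":1},
    {"sy":0.57, "sz":-0.01, "drx":33.7, "dry":36, "drz":-81.2, "finger_gap":1},
    {"sy":0.57, "sz":-0.01, "drx":33.7, "dry":36, "drz":-81.2, "finger_gap":1},
    {"sy":0.57, "sz":-0.01, "drx":33.7, "dry":36, "drz":-81.2, "finger_gap":1},
    {"sy":0.57, "sz":-0.01, "drx":33.7, "dry":36, "drz":-81.2, "finger_gap":1},
    {"sy":0.57, "sz":-0.01, "drx":33.7, "dry":36, "drz":-81.2, "finger_gap":1},
    {"sy":0.57, "sz":-0.01, "drx":33.7, "dry":36, "drz":-81.2, "finger_gap":1},
    {"sy":0.57, "sz":-0.01, "drx":33.7, "dry":36, "drz":-81.2, "finger_gap":1},
    {"sy":0.57, "sz":-0.01, "drx":33.7, "dry":36, "drz":-81.2, "finger_gap":1},
    {"sy":0.57, "sz":-0.01, "drx":33.7, "dry":36, "drz":-81.2, "finger_gap":1},
    {"sy":0.57, "sz":-0.01, "drx":33.7, "dry":36, "drz":-81.2, "finger_gap":1},
    {"sy":0.57, "sz":-0.01, "drx":33.7, "dry":36, "drz":-81.2, "finger_gap":1},
    {"sy":0.57, "sz":-0.01, "drx":33.7, "dry":36, "drz":-81.2, "finger_gap":1},
    {"sy":0.57, "sz":-0.01, "drx":33.7, "dry":36, "drz":-81.2, "finger_gap":1},
  ],
)

```text
time_s: 12.75
position: [0.5568, -0.4166, 0.3304]
tcp_rot: [[0.105, 0.989, 0.103], [0.7, -0.147, 0.699], [0.707, -0.001, -0.708]]
force: [0.2, 0.9, 0.5]
opening: 1.0
grasp_force: 0.0
```

```bash
python3 - <<'E'
from h import *
from rig import bot
print(bot.read_state()["joint_positions"])
R=tilt(-8.5,45);P=handle([.577,-.267],-8.5,.066,.050);Q=P-.12*R[:,2]
delta(Q,R)
E
```

```text
[-57.3482  46.1306  48.9501  31.6785 117.9062 -42.1356]
d [-0.1381 -0.0019  0.1384] rv [-0.0665  0.0438 -0.0386]
```

steer_hand(
  motion=[
    {"sx":-0.07, "sy":-0.002, "sz":0.07, "finger_gap":1},
    {"sx":-0.138, "sy":-0.002, "sz":0.138, "finger_gap":1},
    {"sx":-0.138, "sy":-0.002, "sz":0.138, "finger_gap":1},
    {"sx":-0.138, "sy":-0.002, "sz":0.138, "finger_gap":1},
    {"sx":-0.138, "sy":-0.002, "sz":0.138, "finger_gap":1},
    {"sx":-0.138, "sy":-0.002, "sz":0.17, "finger_gap":1},
    {"sx":-0.138, "sy":-0.002, "sz":0.2, "finger_gap":1},
    {"sx":-0.138, "sy":-0.002, "sz":0.218, "finger_gap":1},
    {"sx":-0.138, "sy":-0.002, "sz":0.218, "finger_gap":1},
    {"sx":-0.138, "sy":-0.002, "sz":0.218, "finger_gap":1},
  ],
)

```text
time_s: 13.75
position: [0.564, -0.3619, 0.0808]
tcp_rot: [[0.103, 0.989, 0.105], [0.702, -0.147, 0.697], [0.705, 0.002, -0.709]]
force: [0.7, 1.0, -0.0]
opening: 1.0
grasp_force: 0.0
```

```bash
python3 - <<'E'
from h import *
from rig import bot
R=tilt(-8.5,45);P=handle([.577,-.267],-8.5,.066,.050)
delta(P,R)
o=[]
for n,(x,y) in(("side",(340,180)),("top",(350,180))):
    c=bot.capture(n);np.savez(f"pics/{n}5.npz",**c)
    o.append(cv2.resize(c["color"][y:y+90,x:x+98,::-1],None,fx=4,fy=4,interpolation=cv2.INTER_CUBIC))
cv2.imwrite("pics/g5.png",np.hstack(o))
E
```

```text
d [-0.0006 -0.0012  0.0428] rv [0.0337 0.1536 0.1211]
```

View pics/g5.png

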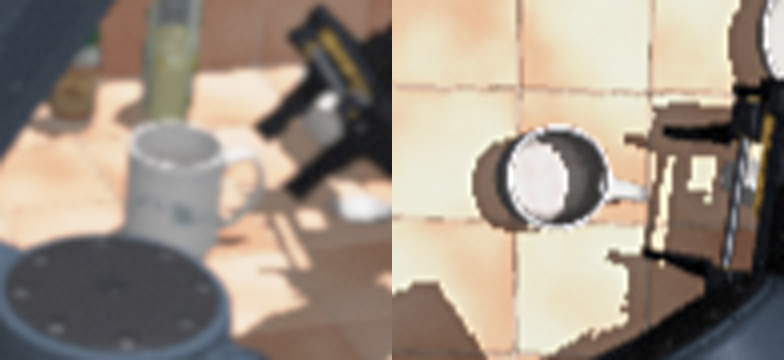

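The fingers straddle the handle: in the top crop the tips are at (668,132) and (650,255), and the handle end between them at (648,192). I'll advance and close.

steer_hand(
  motion=[
    {"sy":-0.001, "sz":0.02, "finger_gap":1},
    {"sy":-0.001, "sz":0.043, "finger_gap":1},
    {"sy":-0.001, "sz":0.043, "finger_gap":1},
    {"sy":-0.001, "sz":0.043, "finger_gap":0.4},
    {"sy":-0.001, "sz":0.043, "finger_gap":0.3},
    {"sy":-0.001, "sz":0.043, "finger_gap":0.3},
    {"sy":-0.001, "sz":0.043, "finger_gap":0.3},
    {"sy":-0.001, "sz":0.043, "finger_gap":0.3},
    {"sy":-0.001, "sz":0.043, "finger_gap":0.3},
    {"sy":-0.001, "sz":0.043, "finger_gap":0.3},
  ],
)

```text
time_s: 14.85
position: [0.5663, -0.3306, 0.0476]
tcp_rot: [[0.105, 0.989, 0.103], [0.699, -0.147, 0.7], [0.707, -0.001, -0.707]]
force: [1.3, -0.4, 0.5]
opening: 0.45
grasp_force: 0.0
```

steer_hand(
  motion=[
    {"finger_gap":0},
    {"finger_gap":0},
    {"finger_gap":0},
    {"finger_gap":0},
    {"finger_gap":0},
  ],
)

```text
time_s: 15.35
position: [0.5663, -0.3304, 0.0475]
tcp_rot: [[0.105, 0.989, 0.103], [0.699, -0.147, 0.7], [0.707, -0.002, -0.707]]
force: [0.2, 0.9, -0.7]
opening: 0.222
grasp_force: 29.5
```

steer_hand(
  motion=[
    {"sx":0.003, "sz":-0.003, "finger_gap":0},
    {"sx":0.01, "sz":-0.01, "finger_gap":0},
    {"sx":0.018, "sz":-0.018, "finger_gap":0},
    {"sx":0.018, "sz":-0.018, "finger_gap":0},
    {"sx":0.018, "sz":-0.018, "finger_gap":0},
    {"sx":0.018, "sz":-0.018, "finger_gap":0},
  ],
)

```text
time_s: 15.95
position: [0.5665, -0.331, 0.0733]
tcp_rot: [[0.105, 0.989, 0.104], [0.7, -0.147, 0.699], [0.707, -0.001, -0.708]]
force: [-0.7, -0.6, -0.6]
opening: 0.229
grasp_force: 29.5
```

```bash
python3 - <<'E'
from h import *
from rig import bot
o=[]
for n,(x,y) in(("side",(340,180)),("top",(350,180))):
    c=bot.capture(n);np.savez(f"pics/{n}6.npz",**c)
    o.append(cv2.resize(c["color"][y:y+90,x:x+98,::-1],None,fx=4,fy=4,interpolation=cv2.INTER_CUBIC))
cv2.imwrite("pics/g6.png",np.hstack(o))
E
```

```text
(no output)
```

View pics/g6.png

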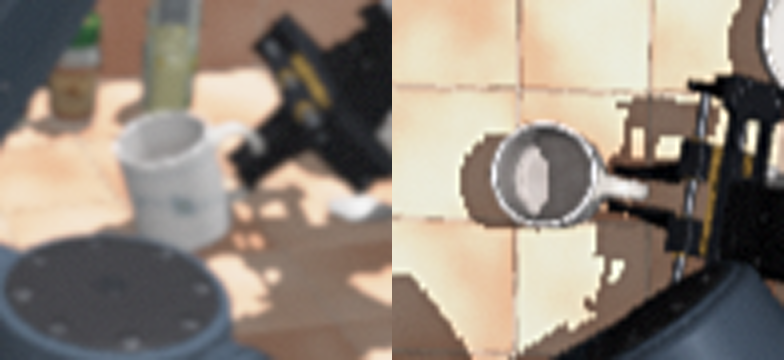

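The side crop shows the lifted mug tipped: its left edge runs from (117,150) to (137,235), roughly 12°, body side down. So it pivots in the pads. I'll measure the tilt numerically and see whether it holds while I raise it slowly.

```bash
cat > tiltm.py <<'E'
from h import *
def edge(c,lab,rows,x0=358,x1=390):
    b=cv2.GaussianBlur(c["color"],(3,3),0);sat=cv2.cvtColor(b,cv2.COLOR_RGB2HSV)[:,:,1].astype(int)
    pts=[]
    for v in rows:
        r=sat[v,x0:x1];k=np.where((r[:-1]>=55)&(r[1:]<55))[0]
        if len(k): u=x0+k[0]+(r[k[0]]-55)/(r[k[0]]-r[k[0]+1]);pts.append((u,v))
    pts=np.array(pts);p=np.polyfit(pts[:,1],pts[:,0],1);r=pts[:,0]-np.polyval(p,pts[:,1]);k=abs(r)<1.0
    p=np.polyfit(pts[k,1],pts[k,0],1);print(lab,"slope deg",np.degrees(np.arctan(p[0])),"col at mid",np.polyval(p,np.mean(rows)),"n",k.sum(),len(pts))
E
cat > t2.py <<'E'
from tiltm import *
edge(dict(np.load("pics/side5.npz")),"before",range(219,238))
edge(dict(np.load("pics/side6.npz")),"lift",range(217,236))
E
python3 t2.py
```

```text
before slope deg -12.66685724094514 col at mid 371.06483134920626 n 7 15
lift slope deg 15.847436697724147 col at mid 370.698732074684 n 12 19
```

steer_hand(
  motion=[
    {"sx":0.001, "sz":-0.001, "finger_gap":0},
    {"sx":0.002, "sz":-0.002, "finger_gap":0},
    {"sx":0.004, "sz":-0.004, "finger_gap":0},
    {"sx":0.006, "sz":-0.006, "finger_gap":0},
    {"sx":0.008, "sz":-0.008, "finger_gap":0},
    {"sx":0.01, "sz":-0.01, "finger_gap":0},
    {"sx":0.01, "sz":-0.01, "finger_gap":0},
    {"sx":0.01, "sz":-0.01, "finger_gap":0},
    {"sx":0.01, "sz":-0.01, "finger_gap":0},
    {"sx":0.01, "sz":-0.01, "finger_gap":0},
  ],
)

```text
time_s: 17.05
position: [0.5664, -0.3307, 0.0873]
tcp_rot: [[0.105, 0.989, 0.103], [0.699, -0.147, 0.699], [0.707, -0.001, -0.707]]
force: [-0.8, -0.5, -1.4]
opening: 0.227
grasp_force: 29.4
```

```bash
python3 - <<'E'
from tiltm import *
from rig import bot
c=bot.capture("side");np.savez("pics/side7.npz",**c);edge(c,"now",range(213,232));s=bot.read_state();print(s["force"],s["moment"])
E
```

```text
now slope deg 27.768968436735918 col at mid 369.00366179780417 n 12 19
[ 0.1414 -1.0218 -2.4842] [-0.7853 -0.0494  0.0385]
```

Tilt grows with height, so the mug is pivoting in the pads with its far edge still on the worktop. The opening of 19 mm shows the tips pinched the wide inner part. I'll set it back the same way, then regrip the outer bar higher, further out and more tilted.

steer_hand(
  motion=[
    {"sx":-0.004, "sz":0.004, "finger_gap":0},
    {"sx":-0.008, "sz":0.008, "finger_gap":0},
    {"sx":-0.012, "sz":0.012, "finger_gap":0},
    {"sx":-0.016, "sz":0.016, "finger_gap":0},
    {"sx":-0.02, "sz":0.02, "finger_gap":0},
    {"sx":-0.024, "sz":0.024, "finger_gap":0},
    {"sx":-0.027, "sz":0.027, "finger_gap":0},
    {"sx":-0.0285, "sz":0.0285, "finger_gap":0},
    {"sx":-0.0285, "sz":0.0285, "finger_gap":0},
    {"sx":-0.0285, "sz":0.0285, "finger_gap":0},
  ],
)

```text
time_s: 18.1
position: [0.5662, -0.3302, 0.0479]
tcp_rot: [[0.104, 0.989, 0.103], [0.698, -0.146, 0.701], [0.709, -0.001, -0.706]]
force: [-2.1, -2.5, 4.8]
opening: 0.226
grasp_force: 30.0
```

steer_hand(
  motion=[
    {"finger_gap":0.5},
    {"finger_gap":0.5},
    {"finger_gap":0.5},
    {"finger_gap":0.5},
    {"finger_gap":0.5},
    {"finger_gap":0.5},
  ],
)

```text
time_s: 18.7
position: [0.5663, -0.3303, 0.0467]
tcp_rot: [[0.105, 0.989, 0.103], [0.699, -0.147, 0.7], [0.707, -0.002, -0.707]]
force: [0.1, 0.1, -0.6]
opening: 0.493
grasp_force: 0.0
```

steer_hand(
  motion=[
    {"sz":-0.03, "finger_gap":1},
    {"sz":-0.05, "finger_gap":1},
    {"sz":-0.05, "finger_gap":1},
    {"sz":-0.05, "finger_gap":1},
  ],
)

```text
time_s: 19.1
position: [0.561, -0.3654, 0.0821]
tcp_rot: [[0.105, 0.989, 0.103], [0.699, -0.147, 0.7], [0.707, -0.001, -0.707]]
force: [-0.5, 0.2, -1.0]
opening: 0.778
grasp_force: 0.0
```

```bash
python3 - <<'E'
from h import *
from rig import bot
o=[]
for n,(x,y) in(("side",(340,180)),("top",(350,180))):
    c=bot.capture(n);np.savez(f"pics/{n}8.npz",**c)
    o.append(cv2.resize(c["color"][y:y+90,x:x+98,::-1],None,fx=4,fy=4,interpolation=cv2.INTER_CUBIC))
cv2.imwrite("pics/g8.png",np.hstack(o))
E
```

```text
(no output)
```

View pics/g8.png

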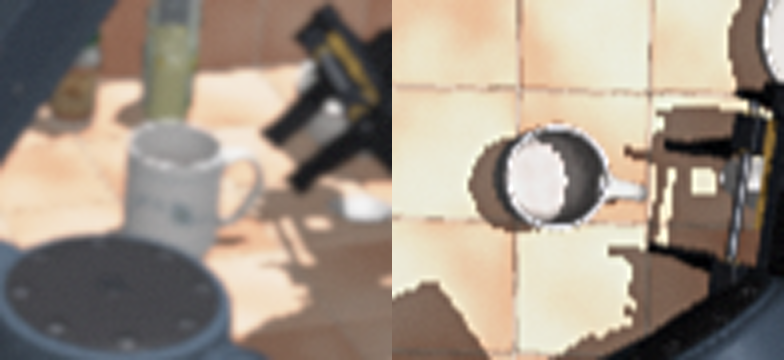

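The mug is upright again and back in place: top crop rim x 506–610, centre about (558,177), handle end (648,192). I'll regrip.

```bash
python3 - <<'E'
from h import *
R=tilt(-8.5,52);P=handle([.577,-.267],-8.5,.070,.057)
delta(P-.04*R[:,2],R);delta(P,R)
E
```

```text
d [-0.002   0.0017 -0.0024] rv [-0.1876  6.8857 -0.0767]
d [0.0028 0.0018 0.0373] rv [-0.1876  6.8857 -0.0767]
```

steer_hand(
  motion=[
    {"sx":-0.002, "sy":0.0006, "sz":-0.002, "dry":6.9, "finger_gap":1},
    {"sx":0.0028, "sy":0.0006, "sz":0.0373, "dry":6.9, "finger_gap":1},
    {"sx":0.0028, "sy":0.0006, "sz":0.0373, "dry":6.9, "finger_gap":1},
    {"sx":0.0028, "sy":0.0006, "sz":0.0373, "dry":6.9, "finger_gap":1},
    {"sx":0.0028, "sy":0.0006, "sz":0.0373, "dry":6.9, "finger_gap":0.3},
    {"sx":0.0028, "sy":0.0006, "sz":0.0373, "dry":6.9, "finger_gap":0.3},
    {"sx":0.0028, "sy":0.0006, "sz":0.0373, "dry":6.9, "finger_gap":0.3},
    {"sx":0.0028, "sy":0.0006, "sz":0.0373, "dry":6.9, "finger_gap":0.3},
    {"sx":0.0028, "sy":0.0006, "sz":0.0373, "dry":6.9, "finger_gap":0},
    {"sx":0.0028, "sy":0.0006, "sz":0.0373, "dry":6.9, "finger_gap":0},
    {"sx":0.0028, "sy":0.0006, "sz":0.0373, "dry":6.9, "finger_gap":0},
    {"sx":0.0028, "sy":0.0006, "sz":0.0373, "dry":6.9, "finger_gap":0},
    {"sx":0.0028, "sy":0.0006, "sz":0.0373, "dry":6.9, "finger_gap":0},
    {"sx":0.0028, "sy":0.0006, "sz":0.0373, "dry":6.9, "finger_gap":0},
  ],
)

```text
time_s: 20.6
position: [0.5658, -0.3375, 0.0578]
tcp_rot: [[0.092, 0.989, 0.115], [0.61, -0.147, 0.779], [0.787, -0.002, -0.617]]
force: [-0.4, 0.7, 0.3]
opening: 0.187
grasp_force: 28.9
```

steer_hand(
  motion=[
    {"sx":0.001, "sz":-0.0008, "finger_gap":0},
    {"sx":0.002, "sz":-0.0016, "finger_gap":0},
    {"sx":0.004, "sz":-0.0031, "finger_gap":0},
    {"sx":0.006, "sz":-0.0047, "finger_gap":0},
    {"sx":0.008, "sz":-0.0062, "finger_gap":0},
    {"sx":0.01, "sz":-0.0078, "finger_gap":0},
    {"sx":0.012, "sz":-0.0093, "finger_gap":0},
    {"sx":0.012, "sz":-0.0093, "finger_gap":0},
    {"sx":0.012, "sz":-0.0093, "finger_gap":0},
  ],
)

```text
time_s: 21.5
position: [0.566, -0.3375, 0.0731]
tcp_rot: [[0.092, 0.989, 0.115], [0.61, -0.147, 0.778], [0.787, -0.001, -0.617]]
force: [-0.4, -0.0, -2.8]
opening: 0.185
grasp_force: 28.8
```

```bash
cat > look.py <<'E'
import sys
from h import *
from rig import bot
s=[bot.read_state()];
c=bot.capture("side");t=bot.capture("top");s.append(bot.read_state())
np.savez("pics/side9.npz",**c);np.savez("pics/top9.npz",**t)
for k in s: print(k["force"],k["moment"])
# flow of mug features in the side view vs. reference (upright) picture
r=dict(np.load("pics/side8.npz"))
G=lambda k:cv2.cvtColor(k["color"],cv2.COLOR_RGB2GRAY)
m=np.zeros((400,640),np.uint8);m[208:240,372:392]=255
p=cv2.goodFeaturesToTrack(G(r),25,.03,3,mask=m)
q,st,e=cv2.calcOpticalFlowPyrLK(G(r),G(c),p,None,winSize=(11,11),maxLevel=3)
k=st.ravel()==1;A,inl=cv2.estimateAffinePartial2D(p[k],q[k],ransacReprojThreshold=.7)
print("rot deg",np.degrees(np.arctan2(A[1,0],A[0,0])),"scale",np.hypot(A[0,0],A[1,0]),"inl",inl.sum(),len(inl),"shift of centre",A@[382,224,1]-[382,224])
E
python3 look.py
```

```text
[-0.3717 -0.0224 -2.7894] [-0.9437  0.1176 -0.0387]
[ 0.1812 -0.2794 -1.9467] [-0.9664  0.0059  0.0112]
rot deg -1.302294910313189 scale 1.0110384728049495 inl 9 16 shift of centre [ 0.2564 -3.8045]
```

The mug is fully carried (2.8 N) with only about 1° of sag. Next is the transit.

```bash
python3 - <<'E'
from h import *
R=tilt(-4.5,53);
delta([.566,-.3375,.079],tilt(-8.5,52))
delta([.5727,-.1998,.079],R);delta([.5829,-.0698,.079],R)
E
```

```text
d [ 0.0047  0.0001 -0.0038] rv [-0.0938  0.0933 -0.034 ]
d [ 0.0894 -0.0135  0.1042] rv [ 3.078   1.0899 -2.4725]
d [ 0.1696 -0.0225  0.2065] rv [ 3.078   1.0899 -2.4725]
```

steer_hand(
  motion=[
    {"sx":0.002, "sz":-0.0015, "finger_gap":0},
    {"sx":0.0047, "sz":-0.0038, "finger_gap":0},
    {"sx":0.008, "drx":0.2, "drz":-0.2, "finger_gap":0},
    {"sx":0.018, "sy":-0.002, "sz":0.014, "drx":0.5, "dry":0.2, "drz":-0.4, "finger_gap":0},
    {"sx":0.035, "sy":-0.005, "sz":0.035, "drx":1, "dry":0.4, "drz":-0.8, "finger_gap":0},
    {"sx":0.05, "sy":-0.007, "sz":0.055, "drx":1.6, "dry":0.6, "drz":-1.3, "finger_gap":0},
    {"sx":0.065, "sy":-0.01, "sz":0.075, "drx":2.3, "dry":0.8, "drz":-1.8, "finger_gap":0},
    {"sx":0.08, "sy":-0.012, "sz":0.093, "drx":2.8, "dry":1, "drz":-2.2, "finger_gap":0},
    {"sx":0.0894, "sy":-0.0135, "sz":0.1042, "drx":3.1, "dry":1.1, "drz":-2.5, "finger_gap":0},
    {"sx":0.0894, "sy":-0.0135, "sz":0.1042, "drx":3.1, "dry":1.1, "drz":-2.5, "finger_gap":0},
    {"sx":0.0894, "sy":-0.0135, "sz":0.1042, "drx":3.1, "dry":1.1, "drz":-2.5, "finger_gap":0},
  ],
)

```text
time_s: 22.7
position: [0.5731, -0.2004, 0.0792]
tcp_rot: [[0.046, 0.997, 0.063], [0.601, -0.078, 0.795], [0.798, 0.001, -0.603]]
force: [-0.2, -0.4, -2.9]
opening: 0.182
grasp_force: 28.9
```

```bash
python3 - <<'E'
from h import *
from rig import bot
delta([.5829,-.0698,.079],tilt(-4.5,53))
c=bot.capture("side");t=bot.capture("top");np.savez("pics/sideA.npz",**c);np.savez("pics/topA.npz",**t)
print(bot.read_state()["force"])
a=cv2.resize(c["color"][160:260,280:400,::-1],None,fx=3.3,fy=3.3,interpolation=cv2.INTER_CUBIC)
b=cv2.resize(t["color"][160:260,270:390,::-1],None,fx=3.3,fy=3.3,interpolation=cv2.INTER_CUBIC)
cv2.imwrite("pics/gA.png",np.hstack([a,b]))
E
```

```text
d [ 0.0788 -0.0004  0.1046] rv [0.0127 0.0801 0.0771]
[-0.4984  0.1349 -3.9678]
```

View pics/gA.png

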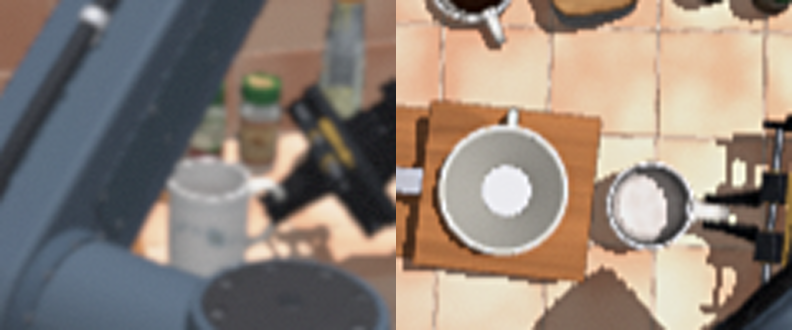

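The mug hangs upright just outside the board. Its rim in the top crop is x 606–692, y 161–249, centre (649,205); the dripper rim is centred at about (503,189). I'll work out the in-hand offset.

```bash
python3 - <<'E'
from h import *
t=dict(np.load("pics/topA.npz"))
g=lambda u,v:(270+(u+.5)/3.3-.5,160+(v+.5)/3.3-.5)
M=onz(t,*g(649-396,205),.112);D=onz(t,*g(503.5-396,189),.197)
print("mug",M,"expected",np.array([.5731,-.2004])+[.0056,.0711],"dripper",D)
E
```

```text
mug [ 0.5792 -0.1286  0.112 ] expected [ 0.5787 -0.1293] dripper [0.5889 0.001  0.197 ]
```

steer_hand(
  motion=[
    {"sx":0.004, "sz":0.005, "finger_gap":0},
    {"sx":0.012, "sz":0.016, "finger_gap":0},
    {"sx":0.022, "sz":0.029, "finger_gap":0},
    {"sx":0.033, "sz":0.044, "finger_gap":0},
    {"sx":0.044, "sz":0.058, "finger_gap":0},
    {"sx":0.055, "sz":0.073, "finger_gap":0},
    {"sx":0.065, "sz":0.086, "finger_gap":0},
    {"sx":0.073, "sz":0.097, "finger_gap":0},
    {"sx":0.0775, "sz":0.1029, "finger_gap":0},
    {"sx":0.0788, "sz":0.1046, "finger_gap":0},
    {"sx":0.0788, "sz":0.1046, "finger_gap":0},
    {"sx":0.0788, "sz":0.1046, "finger_gap":0},
  ],
)

```text
time_s: 24.0
position: [0.5833, -0.0701, 0.079]
tcp_rot: [[0.047, 0.997, 0.063], [0.601, -0.079, 0.796], [0.798, 0.001, -0.602]]
force: [0.3, -0.0, -3.1]
opening: 0.186
grasp_force: 28.9
```

```bash
python3 - <<'E'
from h import *
delta([.5829,-.0698,.070],tilt(-4.5,53))
E
```

```text
d [-0.007  -0.0004  0.0057] rv [0.0497 0.0389 0.0424]
```

steer_hand(
  motion=[
    {"sx":-0.002, "sz":0.0016, "finger_gap":0},
    {"sx":-0.004, "sz":0.0032, "finger_gap":0},
    {"sx":-0.006, "sz":0.0047, "finger_gap":0},
    {"sx":-0.0072, "sz":0.0055, "finger_gap":0},
    {"sx":-0.0072, "sz":0.0055, "finger_gap":0},
    {"sx":-0.0072, "sz":0.0055, "finger_gap":0},
  ],
)

```text
time_s: 24.6
position: [0.583, -0.0692, 0.07]
tcp_rot: [[0.047, 0.997, 0.062], [0.6, -0.078, 0.796], [0.799, 0.0, -0.602]]
force: [-0.4, 0.5, -1.6]
opening: 0.188
grasp_force: 28.9
```

steer_hand(
  motion=[
    {"sx":-0.0008, "sz":0.0006, "finger_gap":0},
    {"sx":-0.0016, "sz":0.0012, "finger_gap":0},
    {"sx":-0.0016, "sz":0.0012, "finger_gap":0},
    {"sx":-0.0016, "sz":0.0012, "finger_gap":0},
  ],
)

```text
time_s: 25.0
position: [0.583, -0.0691, 0.0681]
tcp_rot: [[0.047, 0.997, 0.062], [0.6, -0.078, 0.796], [0.799, 0.0, -0.602]]
force: [-0.1, -0.5, -2.5]
opening: 0.184
grasp_force: 28.9
```

steer_hand(
  motion=[
    {"sx":-0.0008, "sz":0.0006, "finger_gap":0},
    {"sx":-0.0008, "sz":0.0006, "finger_gap":0},
    {"sx":-0.0008, "sz":0.0006, "finger_gap":0},
  ],
)

```text
time_s: 25.3
position: [0.5831, -0.0693, 0.0675]
tcp_rot: [[0.046, 0.997, 0.063], [0.6, -0.078, 0.797], [0.799, 0.001, -0.601]]
force: [-0.8, -0.8, 0.7]
opening: 0.182
grasp_force: 29.0
```

steer_hand(
  motion=[
    {"sx":-0.0008, "sz":0.0006, "finger_gap":0},
    {"sx":-0.0008, "sz":0.0006, "finger_gap":0},
    {"sx":-0.0008, "sz":0.0006, "finger_gap":0},
  ],
)

```text
time_s: 25.6
position: [0.5832, -0.0695, 0.0672]
tcp_rot: [[0.046, 0.997, 0.063], [0.599, -0.078, 0.797], [0.799, 0.001, -0.601]]
force: [-0.3, -3.1, 5.1]
opening: 0.183
grasp_force: 29.2
```

steer_hand(
  motion=[
    {"sx":0.0005, "sz":-0.0004, "finger_gap":0},
    {"sx":0.0005, "sz":-0.0004, "finger_gap":0.3},
    {"sx":0.0005, "sz":-0.0004, "finger_gap":0.5},
    {"sx":0.0005, "sz":-0.0004, "finger_gap":0.5},
    {"sx":0.0005, "sz":-0.0004, "finger_gap":0.5},
    {"sx":0.0005, "sz":-0.0004, "finger_gap":0.5},
    {"sx":0.0005, "sz":-0.0004, "finger_gap":0.5},
  ],
)

```text
time_s: 26.3
position: [0.5829, -0.0691, 0.0665]
tcp_rot: [[0.047, 0.997, 0.062], [0.6, -0.078, 0.796], [0.799, 0.0, -0.602]]
force: [0.5, -0.8, -0.8]
opening: 0.494
grasp_force: 0.0
```

steer_hand(
  motion=[
    {"sz":-0.005, "finger_gap":0.5},
    {"sz":-0.02, "finger_gap":0.5},
    {"sz":-0.05, "finger_gap":0.5},
    {"sz":-0.09, "finger_gap":0.5},
    {"sz":-0.13, "finger_gap":0.5},
    {"sz":-0.18, "finger_gap":0.5},
    {"sz":-0.22, "finger_gap":0.5},
    {"sz":-0.25, "finger_gap":0.5},
    {"sz":-0.25, "finger_gap":0.5},
    {"sz":-0.25, "finger_gap":0.5},
  ],
)

```text
time_s: 27.3
position: [0.5669, -0.269, 0.2175]
tcp_rot: [[0.047, 0.997, 0.064], [0.601, -0.079, 0.796], [0.798, 0.001, -0.602]]
force: [-0.8, 0.2, -0.4]
opening: 0.501
grasp_force: 0.0
```

```bash
python3 - <<'E'
from h import *
from rig import bot
c=bot.capture("side");np.savez("pics/sideB.npz",**c)
print(bot.read_state()["joint_positions"])
P=np.array([.5885,.0013]);print("plate px",proj(c,[*P,.01]),"rim L/R",proj(c,[P[0],P[1]+.04,.101]),proj(c,[P[0],P[1]-.04,.101]), proj(c,[P[0]-.04,P[1],.03]))
g=cv2.cvtColor(c["color"],cv2.COLOR_RGB2HSV)
for v in range(216,250,3): print(v,"S",g[v,274:332:2,1])
E
```

```text
[-50.7338  47.7561  69.4194  34.6702 103.8645 -50.6498]
plate px [302.5772 243.4317] rim L/R [290.2741 220.0291] [315.057  217.5753] [305.2616 244.5202]
216 S [68 62 31 31 53 69 70 66 67 70 67 65 66 63 69 71 62 65 60 45 54 68 70 68
 72 73 66 70 15]
219 S [69 61 36 48 64 66 68 67 69 67 68 69 69 66 62 62 66 69 65 67 70 78 74 70
 69 61 63 49 69]
222 S [65 64 65 66 66 67 66 69 66 66 66 67 65 66 65 65 66 66 60 58 66 74 70 48
 59 60 63 65 83]
225 S [69 68 65 68 68 63 67 66 70 64 65 69 65 66 62 65 64 65 64 65 69 65 70 55
 64 62 43 76 63]
228 S [67 67 68 68 66 68 67 67 67 66 67 64 65 65 71 74 74 77 73 63 49 62 61 65
 64 21 75 60 53]
231 S [66 66 69 67 68 67 66 67 70 65 69 68 75 75 75 65 54 69 70 66 54 65 67 64
 60 54 69 56 50]
234 S [66 64 66 68 66 64 70 70 68 72 75 74 75 75 75 70 66 67 67 67 69 65 70 68
 20 69 66 55 43]
237 S [69 68 66 68 66 64 65 69 71 72 73 76 75 72 68 69 70 69 67 70 69 67 67 69
 68 64 38 23 49]
240 S [67 65 67 68 68 66 66 69 69 77 72 44 49 68 66 68 66 68 69 68 69 66 67 70
 67 70 70 69 69]
243 S [66 64 69 66 66 67 67 75 77 72 71 66 67 70 68 70 69 67 68 69 68 68 69 67
 69 68 70 69 69]
246 S [67 66 71 68 68 63 72 76 78 74 70 66 67 68 70 69 70 66 68 68 68 68 69 69
 67 67 70 68 69]
249 S [69 64 68 67 66 70 80 74 78 73 63 64 68 66 67 70 71 66 70 65 68 71 64 67
 69 66 69 67 69]
```

```bash
python3 - <<'E'
from h import *
R=tilt(-4.5,53);delta([.53,-.269,.42],R);delta([.5,.17,.42],down(-4.5+90))
E
```

```text
d [ 0.1599 -0.0367 -0.1254] rv [-0.0501 -0.0661 -0.0331]
d [ 0.4214 -0.1009  0.2226] rv [ -0.0618 -53.0661  -0.0075]
```

steer_hand(
  motion=[
    {"sx":0.08, "sy":-0.018, "sz":-0.063, "finger_gap":0.5},
    {"sx":0.16, "sy":-0.037, "sz":-0.125, "finger_gap":0.5},
    {"sx":0.16, "sy":-0.037, "sz":-0.125, "finger_gap":0.5},
    {"sx":0.16, "sy":-0.037, "sz":-0.125, "finger_gap":0.5},
    {"sx":0.16, "sy":-0.037, "sz":-0.125, "finger_gap":0.5},
    {"sx":0.42, "sy":-0.1, "sz":0.22, "dry":-53, "finger_gap":0.5},
    {"sx":0.42, "sy":-0.1, "sz":0.22, "dry":-53, "finger_gap":0.5},
    {"sx":0.42, "sy":-0.1, "sz":0.22, "dry":-53, "finger_gap":0.5},
    {"sx":0.42, "sy":-0.1, "sz":0.22, "dry":-53, "finger_gap":0.5},
    {"sx":0.42, "sy":-0.1, "sz":0.22, "dry":-53, "finger_gap":0.5},
    {"sx":0.42, "sy":-0.1, "sz":0.22, "dry":-53, "finger_gap":0.5},
    {"sx":0.42, "sy":-0.1, "sz":0.22, "dry":-53, "finger_gap":0.5},
    {"sx":0.42, "sy":-0.1, "sz":0.22, "dry":-53, "finger_gap":0.5},
    {"sx":0.42, "sy":-0.1, "sz":0.22, "dry":-53, "finger_gap":0.5},
    {"sx":0.42, "sy":-0.1, "sz":0.22, "dry":-53, "finger_gap":0.5},
    {"sx":0.42, "sy":-0.1, "sz":0.22, "dry":-53, "finger_gap":0.5},
    {"sx":0.42, "sy":-0.1, "sz":0.22, "dry":-53, "finger_gap":0.5},
  ],
)

```text
time_s: 29.05
position: [0.5003, 0.1662, 0.419]
tcp_rot: [[0.078, 0.997, -0.002], [0.997, -0.078, -0.001], [-0.001, -0.002, -1.0]]
force: [-0.1, -0.3, 0.4]
opening: 0.5
grasp_force: 0.0
```

```bash
python3 - <<'E'
from h import *
from rig import bot
c=bot.capture("side");np.savez("pics/sideC.npz",**c)
P=np.array([.5885,.0013])
for z in(.03,.06,.09):
    e=[proj(c,[P[0],P[1]+k*.04,z+.01]) for k in(1,-1)];print("expected edges at",e)
g=cv2.cvtColor(c["color"],cv2.COLOR_RGB2HSV)
for v in range(212,250,3): print(v,g[v,280:336:2,1])
E
python3 rise.py
```

```text
expected edges at [array([290.3798, 236.7495]), array([314.7451, 234.1586])]
expected edges at [array([290.3282, 228.5979]), array([314.8972, 226.0731])]
expected edges at [array([290.2758, 220.3078]), array([315.0518, 217.8517])]
212 [ 66  10 120 134  89  23  15   7   7   8   9   9  11   8   9   9  11  17
  93 143 143 145 146 140  89  71  71  66]
215 [ 68  50 136 139 136 130  90  51  30  21  18  17  18  19  26  46  84 139
 143 144 145 142 143 144 131  81  71  71]
218 [ 66  29 137 144 142 144 139 141 136 143 139 139 138 143 143 142 146 144
 144 145 142 146 142 144 143 107  82  76]
221 [ 73  14 130 142 143 144 143 143 145 143 143 139 141 141 136 135 130 129
 121 113 111 107 107 108 106  94  68  76]
224 [ 68  40  78 105  96  62  27  21  16  14  16  14  14  10   7   4   4  11
  62  77  72  71  41  69  69  67  66  66]
227 [66 36 72 64 63 48  5  0  3  0  2  2  2  2  2  5  4 44 75 72 71 74 51 62
 60 56 52 5
[... 168 characters left out ...]
35
 131 140 101  32  70  69  58  48  45  53]
236 [ 66  71  13 131 120  23   4   2   5   8  10  23  20  10   0   2   4  17
  94  84  30  94  75  41  39  37  35  37]
239 [ 65  65  25 100  59   4   3   2   2   2   3  14  20  19   8   5   6   2
  11  40 106 142 111  51  42  41  41  40]
242 [ 66  68  43  35  15   8   0   0   0   3   3   2   2   2   2   2   2   4
  15  53 138 143 138  74  43  41  42  43]
245 [ 70  68  56  17  14   7   2   2   2   2   3   2   0   2   3   2   2  10
  18  52 141 145 145 108  53  44  46  45]
248 [ 66  66  55  69  45  10  16   8   3   2   3   0   2   2   4  11  15  15
  29 110 138 142 145 137  75  47  45  46]
match 0.969282329082489 0.0 -11.375 rise 0.03962517149082503
```

The mug's side edges, at columns 290.2 and 314.1, match the expected 290.3 and 314.9. It stands upright and centred, and the tube holds at +40 mm.

```bash
python3 -c "
from rig import bot
print(bot.hand_in())"
```

```text
the job is handed in; nothing more can be done
None
```

The job is handed in: the tube is latched one hole higher (+40 mm) and the tall mug stands upright on the drip plate, within about 1 mm of centre in the side view. My first grip on the handle let the mug tip, so I set it back in place and regripped before carrying it over; I didn't re-measure the low cup, canister, jar and spoon at the end.

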